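Open the rolling mill by one true turn

ROBOT

A 6-joint arm with a two-finger parallel gripper is mounted at the origin on the work surface. World frame = base frame: x ahead of the robot, y to its left, z up, the work surface at z = 0. Lengths are in m, angles in rad, forces in N, time in s.
With the tool pointing down it reaches from about 0.325 to 0.9 m from the base axis. Payload 6.1 kg.
Tool frame: the origin (TCP) lies at the very end of the fingers, on their centre line; the grasp point (between the pads) lies 19 mm behind it; x points along the fingers, y is the direction in which the jaws open and shut, and the axes are right-handed (so a half turn about x gives the same grasp; the last joint's range is limited). The gripper opens to 85 mm and grips with 20 to 120 N. Pads are 22 mm wide; open, the fingers measure 114 mm over their backs; the gripper's body (76 mm by 85 mm) begins 54 mm behind the grasp point. The pads swing forward as they close: fully open they stand 13 mm farther back than shut.
Start: joints at [-0.126, 0.22, 1.526, -0, 1.395, -0.126], TCP at [0.625, -0, 0.231] pointing down, gripper open.
Joint ranges: [-2.98, 2.98], [-0.91, 2.08], [0.09, 2.57], [-1.24, 4.39], [0.2, 2.65], [-2.68, 2.68]. Speed limits (rad/s): [2.57, 2.57, 3.01, 3.14, 3.14, 3.14].

INTERFACE

Orientations are given as a unit quaternion [x, y, z, w].
In Python, from workcell import arm gives the robot as it stands.
- The arm moves only by the tool drive_tool, never from a script. Its argument "series" is a list of rows, each a list of 5 numbers: the shift along the tool's x, y, z in cm, then the turn about the tool's x in degrees, then the gripper's target within -1 to 1 (fully open at 1, half-way at 0, shut at -1). A call has 1 to 8 rows; each row is the pose to reach, as a shift and turn from the pose measured when the call began, along the tool's axes at that moment; what a row does not reach only later rows make up. A row lasts 1/10 s, in which the tool goes at most 50 mm and 8.59 degrees, less where a joint would pass 70% of its speed; a pose out of reach is approached as far as the arm can. A call with a gripper value outside its range is refused whole. The fingers move at their own pace and stop on an object; "force" is the grip in N (left out, the last holds). Time passes only in rows, so rows that repeat a pose let the fingers close. It gives the time, the measured TCP pose, the force and the opening at its end, in the units of the state.
- arm.observe(): the state, without advancing time (a new reading comes with each control period).
- arm.snapshot(name): name is "scene" or "side" or "wrist"; returns (picture, depth): 384x512x3 uint8, red, green, blue; 384x512 float32, m along the optical axis (not along the pixel's ray), 0 where there is no reading.
- arm.calibration(name): a dict with "fx", "fy", "cx", "cy" (pixels), "eye" and "rotation" of the camera in the world. Camera axes: x right, y down, z forward; pixel columns grow to the right and rows downward; lengths in m; the calibration is good to about 2 mm. A picture is of the moment at which its call begins: read the wrist's pose just before it. calibration takes no time and is no camera call; for the wrist camera it gives the pose at the moment of the call.
- arm.hand_in(): hands the job in, once; it reports no verdict.
Trained networks look in the newest picture that a camera, given by its name, has taken for a name from the list of things; names that differ only in an ending like _2 or _b are one class to them, and where a whole thing is asked for, a point or a joint stands for the part that bears it (a point fixed in the world has none). Each returns a list of dicts, best first, with "score" (0 to 1); they miss things now and then, are a little off and sometimes report something else, mostly with a low value. They report only what shows in the picture. A call takes as long as a camera call.
- arm.find_in(thing, camera): "box" ([left, top, right, bottom] in pixels, round what is visible of it).
- arm.tip_of(thing, camera): "uv" ([column, row] in pixels: a listed point, or the origin of a listed thing).
The state is a dict: "time": time; "qpos": joint angles; "joint_velocities": joint speeds; "effort": joint torques, N m; "position": TCP position; "tool_rot": TCP orientation; "force": force on the tool from outside, world axes, zero at the start; "moment": the same for the moment, N m; "gripper_width": finger opening in m.
Only numpy, scipy, OpenCV 4.12 (cv2) and the standard library are available. Lean on these libraries where they do the work, as an engineer would, in place of code of your own. Each camera call takes 0.05 s, during which the arm holds its last target.

TASK

Open the rolls of the rolling mill by one full turn of its screws, using the handwheel on top: anticlockwise, seen from above, raises the upper roll. The wheel is loose on its shaft and swings freely at first, so take up that play and count the turn only from where the gears begin to move; then let go of the wheel and leave the things around the mill alone.

Things in the scene. Friction and masses are not known exactly. Their poses are not given: they have to be found in the camera images.
- mill: Grey bench rolling mill, bolted down. Base 130 mm (x) by 216 mm (y), 163 mm high to its bridge, 274 mm over the wheel's handle. Origin: centre of the base's underside, on the upright axis of the wheel; z up, y along the rolls. On the bridge three equal steel gears lie in a row at y = -70, 0, +70 mm; the middle one, under the wheel, drives the outer two one to one, the opposite way.
- handwheel: Three-spoked aluminium handwheel, 114 mm across, rim 14 mm thick. Origin on its axis at mid-rim, 213 mm above the bench; z up, x axis towards the handle (on a spoke). It has 1.2 rad of free play on the middle gear; 0.7 to 1.2 rad of it lies ahead, anticlockwise, at the start. In the play it turns with under 1 N at the handle; moving the screws takes about 7 N. It stays where left.
- handle_mid (a point): Centre of the wheel's upright black revolving handle: a 22 mm thick, 52 mm tall grip standing on the rim, 50 mm from the wheel's axis; it spins freely on its own pin, so the hand need not turn with the wheel. This point is 248 mm above the bench, half-way up the grip (foot at 222 mm, top at 274 mm).
- left_gear_screw (a point): Centre of the top face of the outer gear on the mill's +y side, on its screw's axis, 183 mm above the bench; the gear is 74 mm across and a squared 12 mm screw end stands on it. It turns clockwise as the wheel drives it anticlockwise.
- left_gear_hole (a point): Centre of the dark 15 mm hole drilled through that same gear, at its top face, 22.5 mm from its axis (the other outer gear has one too). It goes round with the gear and the screw, so it shows when they begin to move and how far they have turned.
- roll_mid (a point): Middle of the polished steel upper roll, 50 mm thick and 104 mm long, between the mill's posts. It rises 4 mm for each turn of the gears. At the start the rolls stand from 0 to 3.5 mm apart; shut is a hard stop; at least one and a half turns can be opened.
- crank: The mill's removed crank lying on the bench beside it: flat steel arm 190 mm long with an upright wooden grip 97 mm tall. Not needed; leave it.
- mallet: Wooden mallet lying on the bench, 260 mm long, head 108 mm wide and 42 mm thick. Leave it.
- jar: Glass jar with a metal cap, 72 mm across, 115 mm tall. Leave it.
- tin: Round flat brass-coloured tin, 97 mm across, 34 mm tall. Leave it.

How it is judged:
By the outcome, as a careful person would: the job done as asked, in the order asked, and still so for the second after the job is handed in, with the robot touching nothing.
It also fails if it takes over 58 s, if anything falls off the work surface, if the arm or the gripper's body presses on something with over 40 N, if the wrist force passes 120 N, or if a joint passes its speed limit or range.

## Working session

There is one attempt and no reset: what is moved stays moved. The work goes in short steps, Python scripts to look and compute and a tool call to move; the robot and the scene stay as the last step left them, time stands still between calls to the robot, and variables do not carry over. Pictures are saved under pics/ and viewed, and the job is handed in when it is done.

Besides the shell and the picture viewer there is one more tool, called after "Emit:" as name(argument=value, ...) on one line, values as JSON. drive_tool: Moves the arm, as the interface text tells. Its arguments: {"type":"object","properties":{"series":{"type":"array"},"force":{"type":"number"}},"required":["series"]}

```bash
mkdir -p pics; ls
cat > h.py <<'E'
from workcell import arm
import numpy as np, cv2
from scipy.spatial.transform import Rotation as R
def ray(c,uv):
    d=np.array([(uv[0]-c['cx'])/c['fx'],(uv[1]-c['cy'])/c['fy'],1.0])
    return np.array(c['eye']), np.array(c['rotation'])@d
def at_z(c,uv,z):
    e,d=ray(c,uv); return e+d*(z-e[2])/d[2]
def at_depth(c,uv,dep):
    e,d=ray(c,uv); u,v=int(round(uv[0])),int(round(uv[1]))
    return e+d*dep[v,u]
def proj(c,p):
    q=np.array(c['rotation']).T@(np.array(p)-np.array(c['eye']))
    return np.array([c['fx']*q[0]/q[2]+c['cx'],c['fy']*q[1]/q[2]+c['cy']])
def save(n,im): cv2.imwrite('pics/'+n+'.png',cv2.cvtColor(im,cv2.COLOR_RGB2BGR))
E
python3 - <<'E'
from h import *
np.set_printoptions(precision=4,suppress=True)
print(arm.observe())
for n in ['scene','side','wrist']:
    im,d=arm.snapshot(n); save(n+'0',im); c=arm.calibration(n); print(n,c)
    for t in ['mill','handwheel','handle_mid','left_gear_screw','left_gear_hole']:
        r=arm.tip_of(t,n)[:2]
        for x in r: print(t,x,at_depth(c,x['uv'],d))
print(arm.observe()['time'])
E
```

```text
pics
{'time': 0.0, 'qpos': array([-0.1261,  0.2212,  1.5276, -0.    ,  1.3947, -0.1261]), 'joint_velocities': array([ 0.0005,  0.0001, -0.    ,  0.0006,  0.0015,  0.0003]), 'effort': array([ -0.0005, -49.6914, -38.939 ,  -0.0004,   0.0112,   0.    ]), 'position': array([0.6244, 0.0001, 0.2302]), 'tool_rot': array([ 0.4996,  0.5005, -0.5004,  0.4995]), 'force': array([ 0.1492, -0.0767,  0.0841]), 'moment': array([ 0.0138, -0.0028, -0.0591]), 'gripper_width': 0.08546084044585099}
scene {'fx': 408.2892265269627, 'fy': 408.2892265269627, 'cx': 256.4618830293389, 'cy': 193.05567008810152, 'eye': array([1.2245, 0.2745, 0.9592]), 'rotation': array([ 0.5199,  0.7869, -0.2737, -0.1888])}Traceback (most recent call last):
  File "<stdin>", line 8, in <module>
  File "h.py", line 10, in at_depth
    e,d=ray(c,uv); u,v=int(round(uv[0])),int(round(uv[1]))
        ~~~^^^^^^
  File "h.py", line 6, in ray
    return np.array(c['eye']), np.array(c['rotation'])@d
                               ~~~~~~~~~~~~~~~~~~~~~~~^~
ValueError: matmul: Input operand 1 has a mismatch in its core dimension 0, with gufunc signature (n?,k),(k,m?)->(n?,m?) (size 3 is different from 4)
```

Rotation is a quaternion; fix the helpers.

```bash
sed -i "s/np.array(c\['rotation'\])/R.from_quat(c['rotation']).as_matrix()/" h.py
python3 - <<'E'
from h import *
np.set_printoptions(precision=4,suppress=True)
for n in ['scene','side','wrist']:
    im,d=arm.snapshot(n); save(n+'0',im); c=arm.calibration(n); print(n,c['eye'])
    for t in ['mill','handwheel','handle_mid','left_gear_screw','left_gear_hole']:
        r=arm.tip_of(t,n)[:2]
        for x in r: print(t,x,at_depth(c,x['uv'],d))
print(arm.observe()['time'])
E
```

```text
scene [1.2245 0.2745 0.9592]
mill {'uv': [238.6, 212.2], 'score': 0.63} [ 0.6013 -0.0307  0.0102]
handwheel {'uv': [200.7, 270.5], 'score': 0.66} [ 0.8205 -0.0353  0.0347]
handwheel {'uv': [239.5, 160.5], 'score': 0.57} [0.6669 0.0082 0.3059]
handle_mid {'uv': [241.4, 215.7], 'score': 0.69} [ 0.6113 -0.0173  0.0132]
handle_mid {'uv': [256.4, 169.1], 'score': 0.17} [0.6019 0.0223 0.2183]
left_gear_screw {'uv': [267.1, 172.1], 'score': 0.87} [0.578  0.0418 0.1914]
left_gear_hole {'uv': [260.0, 168.7], 'score': 0.81} [0.5691 0.0189 0.1851]
side [0.5373 0.7465 0.7931]
mill {'uv': [270.4, 222.8], 'score': 0.74} [0.5854 0.0794 0.1144]
handwheel {'uv': [277.3, 165.5], 'score': 0.92} [ 0.5834 -0.0198  0.2156]
handle_mid {'uv': [291.7, 156.3], 'score': 0.55} [ 0.55   -0.0016  0.26  ]
left_gear_screw {'uv': [279.6, 190.3], 'score': 0.95} [0.5705 0.0399 0.1875]
left_gear_hole {'uv': [280.7, 185.4], 'score': 0.83} [0.5691 0.0317 0.1961]
wrist [0.6261 0.0714 0.3739]
handwheel {'uv': [195.3, 289.1], 'score': 0.95} [ 0.5953 -0.0237  0.2246]
handle_mid {'uv': [72.5, 289.1], 'score': 0.57} [ 0.5554 -0.0007  0.2609]
left_gear_screw {'uv': [164.8, 154.0], 'score': 0.75} [0.5771 0.0409 0.1965]
left_gear_hole {'uv': [155.1, 190.9], 'score': 0.66} [0.5666 0.0169 0.1849]
1.05
```

View pics/scene0.png

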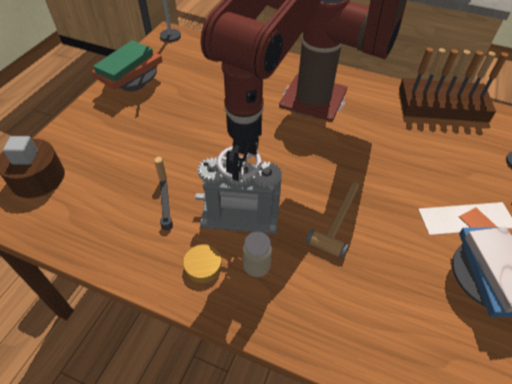

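View pics/side0.png

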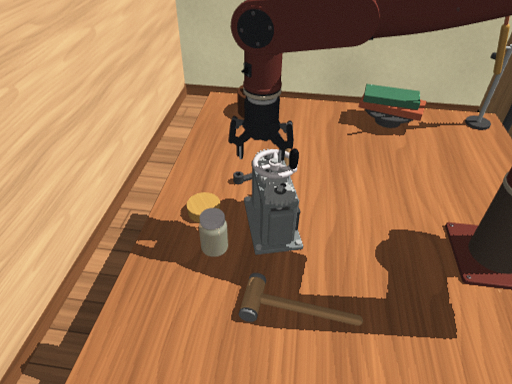

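View pics/wrist0.png

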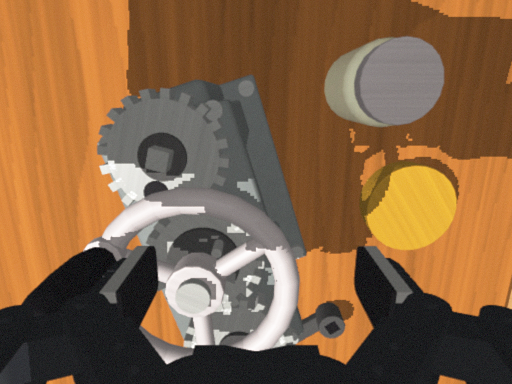

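Run:
```python
from h import *
np.set_printoptions(precision=4,suppress=True)
c={n:arm.calibration(n) for n in ['scene','side','wrist']}
print('wheel',at_z(c['side'],[277.3,165.5],.213),at_z(c['wrist'],[195.3,289.1],.213))
print('handle',at_z(c['side'],[291.7,156.3],.248))
print('screw',*[at_z(c[n],u,.183) for n,u in [('scene',[267.1,172.1]),('side',[279.6,190.3]),('wrist',[164.8,154])]])
print('hole',*[at_z(c[n],u,.183) for n,u in [('scene',[260,168.7]),('side',[280.7,185.4]),('wrist',[155.1,190.9])]])
print(R.from_quat(arm.observe()['tool_rot']).as_matrix())
```

```text
wheel [ 0.5836 -0.0232  0.213 ] [ 0.5929 -0.0311  0.213 ]
handle [ 0.5503 -0.0185  0.248 ]
screw [0.5709 0.0393 0.183 ] [0.5708 0.0347 0.183 ] [0.5734 0.0385 0.183 ]
hole [0.5673 0.0182 0.183 ] [0.5698 0.0159 0.183 ] [0.566  0.0163 0.183 ]
[[ 0.  1. -0.]
 [-0. -0. -1.]
 [-1.  0.  0.]]
```

Emit:
drive_tool(series=[[-5,0,0,0,1],[-10,0,0,0,1],[-14,-1,3,0,1],[-15,-4,7,0,1],[-15,-4,7,0,1],[-15,-4,7,0,1]])

```text
time: 1.65
position: [0.5848, -0.0709, 0.3821]
tool_rot: [0.501, 0.499, -0.5, 0.5]
force: [0.0, -0.6, -0.5]
gripper_width: 0.0859
```

Run:
```python
from h import *
np.set_printoptions(precision=4,suppress=True)
Z={'handwheel':.213,'handle_mid':.248,'left_gear_screw':.183,'left_gear_hole':.183,'mill':0}
for n in ['wrist','side','scene']:
    c=arm.calibration(n); im,d=arm.snapshot(n); save(n+'1',im)
    for t in Z:
        for x in arm.tip_of(t,n)[:2]: print(n,t,x,at_z(c,x['uv'],Z[t]),at_depth(c,x['uv'],d)[2])
o=arm.observe();print(o['time'],o['position'],o['force'])
```

```text
wrist handwheel {'uv': [262.3, 129.8], 'score': 0.74} [ 0.5921 -0.0305  0.213 ] 0.2227860739160829
wrist handle_mid {'uv': [206.9, 106.7], 'score': 0.75} [ 0.5467 -0.0086  0.248 ] 0.2731682018287332
wrist left_gear_screw {'uv': [240.8, 53.2], 'score': 0.81} [0.5719 0.0387 0.183 ] 0.19697664974465962
wrist left_gear_hole {'uv': [233.0, 80.5], 'score': 0.86} [0.5639 0.014  0.183 ] 0.21899374361500612
wrist left_gear_hole {'uv': [358.2, 37.1], 'score': 0.37} [0.6826 0.0527 0.183 ] 0.09506984683664343
wrist mill {'uv': [389.9, 126.0], 'score': 0.68} [ 0.7943 -0.046   0.    ] 0.03330194831287786
side handwheel {'uv': [276.5, 165.4], 'score': 0.69} [ 0.5856 -0.0233  0.213 ] 0.21787010705567667
side handle_mid {'uv': [292.1, 156.6], 'score': 0.52} [ 0.5492 -0.0175  0.248 ] 0.25905252328460227
side left_gear_screw {'uv': [282.1, 189.6], 'score': 0.62} [0.5651 0.0311 0.183 ] 0.18780353553546092
side left_gear_hole {'uv': [279.9, 187.0], 'score': 0.96} [0.5712 0.0223 0.183 ] 0.19794134804543861
side mill {'uv': [268.3, 220.3], 'score': 0.83} [ 0.6005 -0.042   0.    ] 0.11338963196301965
scene handwheel {'uv': [239.9, 161.9], 'score': 0.76} [ 0.5916 -0.0267  0.213 ] 0.2204228032540515
scene handle_mid {'uv': [253.4, 142.9], 'score': 0.51} [ 0.5491 -0.0084  0.248 ] 0.25600613831004415
scene left_gear_screw {'uv': [268.7, 170.5], 'score': 0.94} [0.5642 0.041  0.183 ] 0.19141609479121136
scene left_gear_hole {'uv': [256.0, 167.8], 'score': 0.84} [0.5686 0.0076 0.183 ] 0.21903985600577924
scene mill {'uv': [244.0, 213.4], 'score': 0.88} [ 0.5923 -0.0178 -0.    ] 0.011042524934675946
2.55 [ 0.585  -0.0701  0.3814] [-0.1605  0.0088 -1.2759]
```

View pics/wrist1.png

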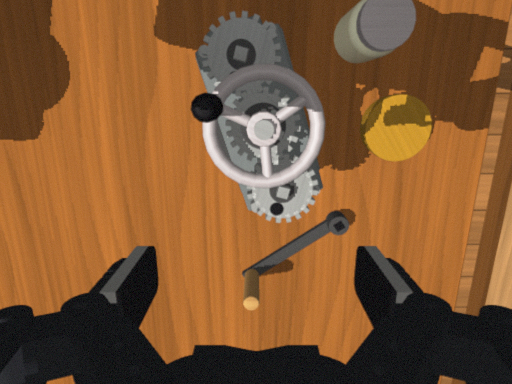

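View pics/side1.png

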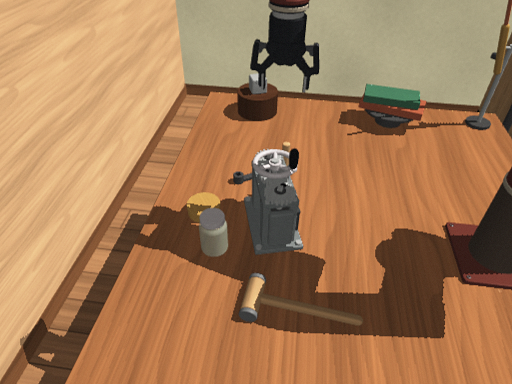

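Run:
```python
from h import *
np.set_printoptions(precision=4,suppress=True)
c=arm.calibration('wrist'); im,d=arm.snapshot('wrist')
save('wrist2',cv2.resize(im[20:240,150:370],None,fx=2.7,fy=2.7,interpolation=cv2.INTER_CUBIC))
print(c['eye'],c['fx'])
# handle top blob via depth
e=c['eye']
zz=np.zeros(d.shape); P=np.zeros(d.shape+(3,))
v,u=np.mgrid[:384,:512]
rd=np.stack([(u-c['cx'])/c['fx'],(v-c['cy'])/c['fy'],np.ones_like(d)],-1)@R.from_quat(c['rotation']).as_matrix().T
P=np.array(e)+rd*d[...,None]
m=(d>0)&(v<240)&(P[...,2]>.262)&(P[...,2]<.285); print('handle top',m.sum(),P[m].mean(0),(P[m].min(0)+P[m].max(0))/2,u[m].mean(),v[m].mean(), np.ptp(P[m],axis=0))
m=(d>0)&(v<240)&(abs(P[...,2]-.214)<.011)&(np.hypot(P[...,0]-.592,P[...,1]+.03)>.043)&(np.hypot(P[...,0]-.592,P[...,1]+.03)<.065)
q=P[m]; A=np.c_[2*q[:,:2],np.ones(len(q))]; s=np.linalg.lstsq(A,(q[:,:2]**2).sum(1),rcond=None)[0]; print('rim',m.sum(),s[:2],np.sqrt(s[2]+s[0]**2+s[1]**2),q[:,2].max())
for uv in ([241,53],[283,192]): print('screw',at_z(c,uv,.197),P[uv[1],uv[0]])
print('hole R',at_z(c,[277,209],.183),arm.observe()['time'])
```

```text
[0.5861 0.0013 0.524 ] 333.2647608236558
handle top 680 [ 0.5484 -0.0088  0.2714] [ 0.5474 -0.0094  0.2691] 204.75588235294117 109.15735294117647 [0.0217 0.0212 0.0135]
rim 4603 [ 0.5925 -0.0294] 0.049534473577068854 0.22252502606806518
screw [0.5724 0.0381 0.197 ] [0.5724 0.0381 0.197 ]
screw [ 0.6138 -0.0939  0.197 ] [ 0.6138 -0.094   0.1967]
hole R [ 0.6089 -0.1172  0.183 ] 2.6
```

View pics/wrist2.png

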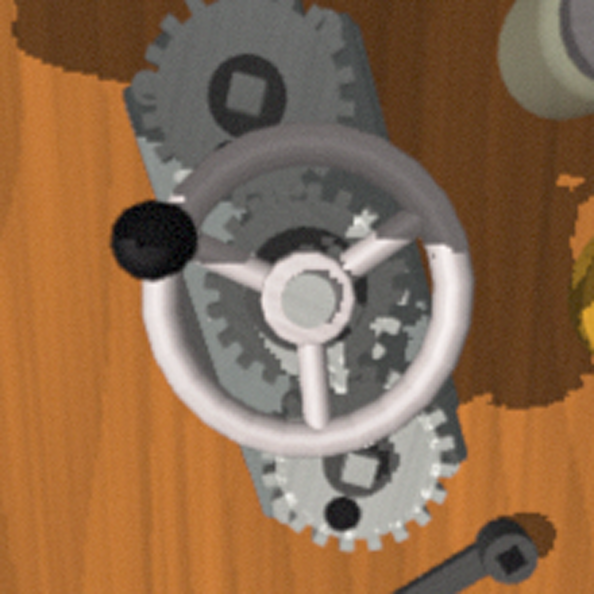

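Emit:
drive_tool(series=[[2,-2,-3,0,1],[5,-3.8,-6.15,0,1],[8,-3.8,-6.15,0,1],[8,-3.8,-6.15,0,1],[11,-3.8,-6.15,0,1],[14.5,-3.8,-6.15,0,1],[14.5,-3.8,-6.15,0,1]])

```text
time: 3.3
position: [0.5449, -0.0088, 0.2329]
tool_rot: [0.499, 0.502, -0.502, 0.498]
force: [-0.9, -0.5, -0.2]
gripper_width: 0.0857
```

Run:
```python
from h import *
np.set_printoptions(precision=4,suppress=True)
for n in ['wrist','side']:
    im,d=arm.snapshot(n)
    if n=='side': im=cv2.resize(im[80:270,200:360],None,fx=3,fy=3,interpolation=cv2.INTER_CUBIC)
    save(n+'3',im)
o=arm.observe();print(o['time'],o['position'],o['force'],o['qpos'])
```

```text
3.4 [ 0.5475 -0.0091  0.2377] [0.2807 0.9105 0.8804] [-0.1606  0.031   1.7223 -0.0001  1.3881 -0.1598]
```

View pics/wrist3.png

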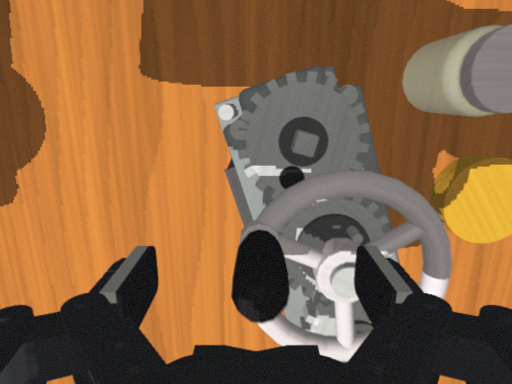

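View pics/side3.png

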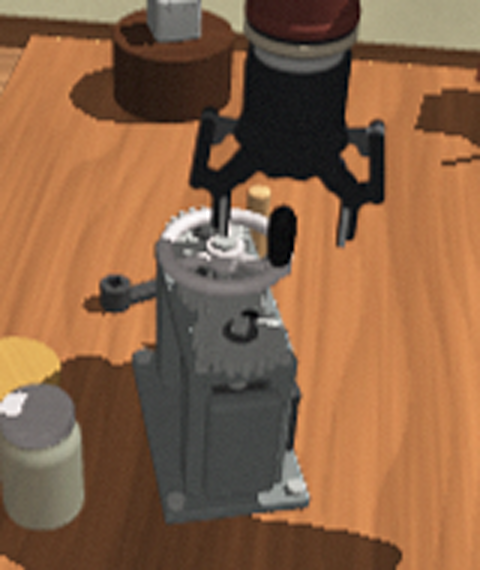

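Emit:
drive_tool(series=[[0,0,0,0,-1],[0,0,0,0,-1],[0,0,0,0,-1],[0,0,0,0,-1],[0,0,0,0,-1],[0,0,0,0,-1]], force=30)

```text
time: 4.0
position: [0.5472, -0.0088, 0.2384]
tool_rot: [0.5, 0.5, -0.5, 0.5]
force: [-4.6, 1.9, 5.7]
gripper_width: 0.021
```

Run:
```python
from h import *
np.set_printoptions(precision=4,suppress=True)
for n in ['wrist','side']:
    im,d=arm.snapshot(n)
    if n=='side': im=cv2.resize(im[80:270,200:360],None,fx=3,fy=3,interpolation=cv2.INTER_CUBIC)
    save(n+'4',im)
o=arm.observe();print(o['time'],o['position'],o['force'],o['gripper_width'])
```

```text
4.1 [ 0.5472 -0.0088  0.2384] [-3.6939  1.4551  6.059 ] 0.020875766955282607
```

View pics/wrist4.png

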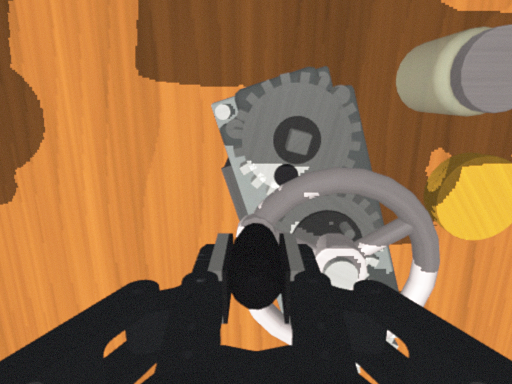

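View pics/side4.png

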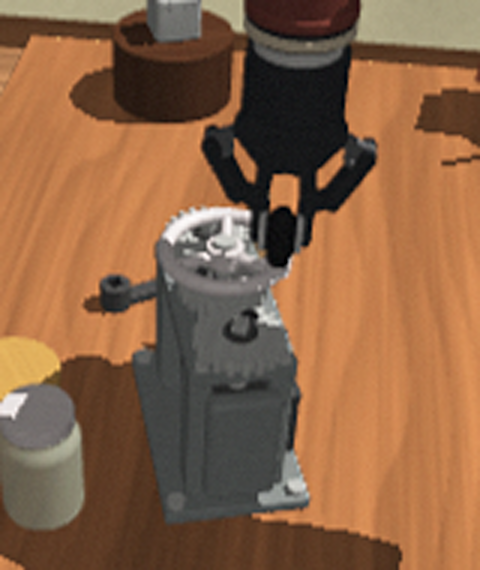

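```bash
cat > plan.py <<'E'
from h import *
import sys
np.set_printoptions(precision=4,suppress=True)
C=np.array([.5925,-.029]); r=.05
def ang(p): return np.degrees(np.arctan2(p[1]-C[1],p[0]-C[0]))%360
o=arm.observe(); p=o['position']
a=ang(p); f=o['force']; t=np.array([-np.sin(np.radians(a)),np.cos(np.radians(a))]); n=np.array([np.cos(np.radians(a)),np.sin(np.radians(a))])
print('t',o['time'],'pos',p,'ang %.2f r %.4f'%(a,np.hypot(*(p[:2]-C))),'Ftan %.2f Frad %.2f Fz %.2f'%(f[:2]@t,f[:2]@n,f[2]))
if len(sys.argv)>1:
    Rm=R.from_quat(o['tool_rot']).as_matrix()
    for x in eval(sys.argv[1]):
        b=np.radians(x); q=np.array([C[0]+r*np.cos(b),C[1]+r*np.sin(b),float(sys.argv[2]) if len(sys.argv)>2 else .2384])
        print(x,np.round(Rm.T@(q-p)*100,2))
E
python3 plan.py "[161,166,171,176,181,186]"
```

```text
t 4.1 pos [ 0.5472 -0.0088  0.2384] ang 155.96 r 0.0496 Ftan 0.18 Frad 3.97 Fz 6.06
161 [ 0.   -0.2   0.39]
166 [ 0.   -0.32  0.81]
171 [ 0.   -0.41  1.24]
176 [ 0.   -0.45  1.67]
181 [ 0.   -0.47  2.11]
186 [ 0.   -0.44  2.54]
```

Emit:
drive_tool(series=[[0,-0.2,0.4,0,-1],[0,-0.32,0.8,0,-1],[0,-0.4,1.25,0,-1],[0,-0.45,1.65,0,-1],[0,-0.47,2.1,0,-1],[0,-0.44,2.55,0,-1],[0,-0.44,2.55,0,-1]])

```text
time: 4.8
position: [0.5425, -0.0353, 0.2385]
tool_rot: [-0.5, -0.5, 0.501, -0.5]
force: [-4.9, -1.4, 4.2]
gripper_width: 0.0213
```

```bash
python3 plan.py "[188,190,192,194,196,198,200,202]"
python3 - <<'E'
from h import *
im,d=arm.snapshot('wrist'); save('wrist5',im)
E
```

```text
t 4.8 pos [ 0.5425 -0.0353  0.2385] ang 187.22 r 0.0504 Ftan 0.74 Frad 5.03 Fz 4.18
188 [0.01 0.05 0.06]
190 [0.01 0.08 0.23]
192 [0.01 0.11 0.41]
194 [0.01 0.15 0.58]
196 [0.01 0.2  0.74]
198 [0.01 0.25 0.91]
200 [0.01 0.3  1.08]
202 [0.01 0.37 1.24]
```

View pics/wrist5.png

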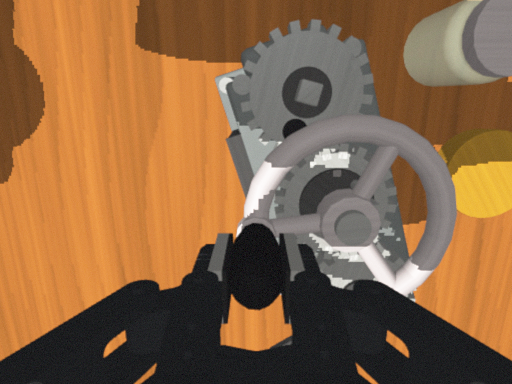

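```bash
cat > gear.py <<'E'
from h import *
from scipy.ndimage import map_coordinates
S=np.array([.5716,.0378,.183])
def rect(im,c,S=S,half=42,k=5):
    g=(np.arange(-half*k,half*k+1)/k)/1000
    X,Y=np.meshgrid(S[0]+g,S[1]-g); P=np.stack([X,Y,np.full_like(X,S[2])],-1)-np.array(c['eye'])
    q=P@R.from_quat(c['rotation']).as_matrix()
    u=c['fx']*q[...,0]/q[...,2]+c['cx']; v=c['fy']*q[...,1]/q[...,2]+c['cy']
    return cv2.remap(im,u.astype(np.float32),v.astype(np.float32),cv2.INTER_CUBIC)
def hole(rc,half=42,k=5):
    g=cv2.GaussianBlur(cv2.cvtColor(rc,cv2.COLOR_RGB2GRAY).astype(np.float32),(0,0),3*k)
    a=np.arange(0,360,.5); t=np.radians(a)
    best=[]
    for r in np.arange(20,25.1,.5):
        val=map_coordinates(g,[half*k-r*k*np.sin(t),half*k+r*k*np.cos(t)],order=1)
        i=val.argmin(); best.append((val[i],a[i],r))
    return min(best)
def look(name):
    c=arm.calibration('wrist'); im,d=arm.snapshot('wrist'); rc=rect(im,c); save(name,rc); save(name+'_full',im)
    return hole(rc),rc,im,c,d
E
python3 - <<'E'
from gear import *
c=arm.calibration('wrist'); o=arm.observe(); Rt=R.from_quat(o['tool_rot'])
off=Rt.inv().apply(c['eye']-o['position']); rel=Rt.inv()*R.from_quat(c['rotation'])
I=R.from_quat([.5,.5,-.5,.5])
out=[]
for n,p in [('wrist0',[.6244,.0001,.2302]),('wrist3',[.5475,-.0091,.2377]),('wrist4',[.5472,-.0088,.2384]),('wrist5',None)]:
    cc=dict(c)
    if p is not None: cc['eye']=np.array(p)+I.apply(off); cc['rotation']=(I*rel).as_quat()
    im=cv2.cvtColor(cv2.imread(f'pics/{n}.png'),cv2.COLOR_BGR2RGB)
    rc=rect(im,cc); print(n,hole(rc)); cv2.circle(rc,(210,210),3,(255,0,0),-1); out.append(cv2.resize(rc,(390,390)) if 0 else cv2.resize(rc,(290,290)))
save('rects',np.vstack([np.hstack(out[:2]),np.hstack(out[2:])]))
E
```

```text
wrist0 (np.float32(81.34971), np.float64(254.0), np.float64(20.0))
wrist3 (np.float32(34.745407), np.float64(265.5), np.float64(23.5))
wrist4 (np.float32(54.29999), np.float64(256.5), np.float64(21.5))
wrist5 (np.float32(51.0338), np.float64(250.5), np.float64(20.0))
```

View pics/rects.png

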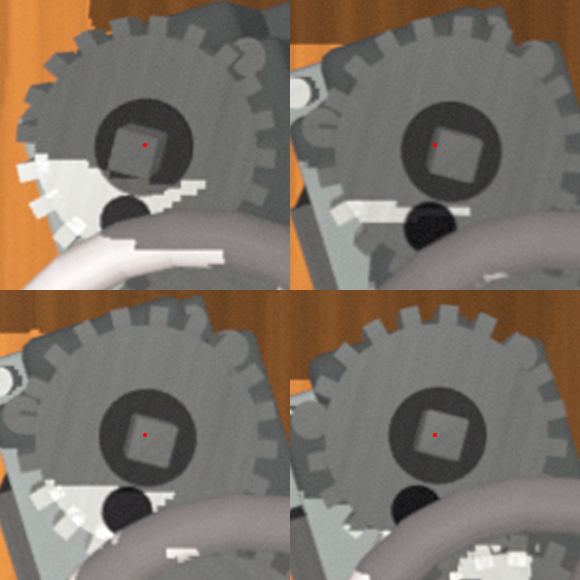

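Emit:
drive_tool(series=[[0,0.05,0.06,0,-1],[0,0.08,0.23,0,-1],[0,0.11,0.41,0,-1],[0,0.15,0.58,0,-1],[0,0.2,0.74,0,-1],[0,0.2,0.74,0,-1]])

```text
time: 5.45
position: [0.5439, -0.0429, 0.2385]
tool_rot: [-0.499, -0.5, 0.501, -0.499]
force: [-7.7, -1.9, 3.2]
gripper_width: 0.0209
```

```bash
python3 plan.py "[198,200,202,204,206,208,210,212]"; python3 -c "
from gear import *
print(look('g6')[0])"
```

```text
t 5.45 pos [ 0.5439 -0.0429  0.2385] ang 195.90 r 0.0506 Ftan -0.24 Frad 7.90 Fz 3.23
198 [0.01 0.11 0.16]
200 [0.01 0.16 0.32]
202 [0.01 0.23 0.49]
204 [0.01 0.3  0.65]
206 [0.01 0.37 0.81]
208 [0.01 0.45 0.96]
210 [0.01 0.53 1.11]
212 [0.01 0.62 1.26]
(np.float32(59.479313), np.float64(249.0), np.float64(20.0))
```

```bash
sed -i 's/C=np.array(\[.5925/C=np.array([.5918/' plan.py; python3 plan.py "[198,200,202,204,206,208,210,212]"
```

```text
t 5.5 pos [ 0.5439 -0.0429  0.2385] ang 196.12 r 0.0499 Ftan -0.10 Frad 6.17 Fz 4.93
198 [0.01 0.04 0.16]
200 [0.01 0.09 0.32]
202 [0.01 0.16 0.49]
204 [0.01 0.22 0.65]
206 [0.01 0.3  0.81]
208 [0.01 0.38 0.96]
210 [0.01 0.46 1.11]
212 [0.01 0.55 1.26]
```

Emit:
drive_tool(series=[[0,0.04,0.16,0,-1],[0,0.09,0.32,0,-1],[0,0.16,0.49,0,-1],[0,0.22,0.65,0,-1],[0,0.22,0.65,0,-1]])

```text
time: 6.0
position: [0.5461, -0.0498, 0.2385]
tool_rot: [-0.499, -0.5, 0.502, -0.499]
force: [-5.1, -2.8, 1.9]
gripper_width: 0.0213
```

```bash
python3 plan.py "[206,208,210,212,214,216]"; python3 -c "
from gear import *
print(look('g7')[0])"
```

```text
t 6.0 pos [ 0.5461 -0.0498  0.2385] ang 204.54 r 0.0502 Ftan 0.44 Frad 5.80 Fz 1.92
206 [0.01 0.07 0.11]
208 [0.01 0.15 0.26]
210 [0.01 0.24 0.41]
212 [0.01 0.33 0.56]
214 [0.01 0.42 0.71]
216 [0.01 0.52 0.85]
(np.float32(68.6714), np.float64(247.5), np.float64(20.0))
```

Emit:
drive_tool(series=[[0,0.07,0.11,0,-1],[0,0.15,0.26,0,-1],[0,0.24,0.41,0,-1],[0,0.24,0.41,0,-1]])

```text
time: 6.45
position: [0.5483, -0.0542, 0.2385]
tool_rot: [-0.499, -0.5, 0.502, -0.499]
force: [-5.4, -2.5, 4.3]
gripper_width: 0.0211
```

```bash
python3 plan.py "[212,214,216,218,220]"; python3 -c "
from gear import *
print(look('g8')[0])
save('cmp8',np.hstack([cv2.cvtColor(cv2.resize(cv2.imread('pics/%s.png'%n),(266,266)),cv2.COLOR_BGR2RGB) for n in ['g6','g7','g8']]))"
```

```text
t 6.45 pos [ 0.5483 -0.0542  0.2385] ang 210.14 r 0.0503 Ftan -0.61 Frad 5.94 Fz 4.29
212 [0.01 0.11 0.13]
214 [0.01 0.2  0.27]
216 [0.01 0.3  0.41]
218 [0.01 0.41 0.55]
220 [0.01 0.52 0.69]
(np.float32(76.889786), np.float64(245.5), np.float64(20.0))
```

View pics/cmp8.png

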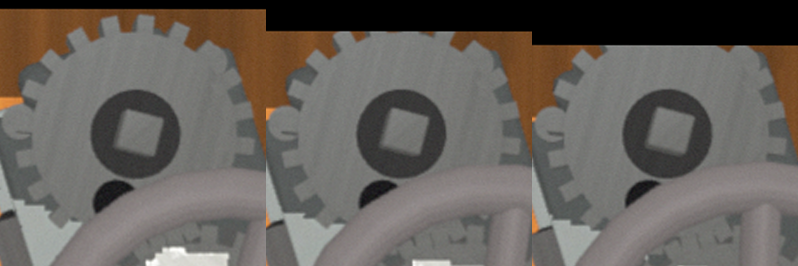

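Emit:
drive_tool(series=[[0,0.11,0.13,0,-1],[0,0.2,0.27,0,-1],[0,0.3,0.41,0,-1],[0,0.3,0.41,0,-1]])

```text
time: 6.9
position: [0.5504, -0.0577, 0.2385]
tool_rot: [-0.499, -0.501, 0.502, -0.498]
force: [-9.0, -0.3, 4.9]
gripper_width: 0.0213
```

```bash
cat > polar.py <<'E'
from gear import *
# gear rotation between rectified pics by polar correlation over the unoccluded sector (deg, +=ccw)
def pol(rc,half=42,k=5):
    g=cv2.cvtColor(rc,cv2.COLOR_RGB2GRAY).astype(np.float32)
    a=np.radians(np.arange(0,360,.5)); r=np.arange(3,37,.5)
    A,Q=np.meshgrid(a,r)
    return map_coordinates(g,[half*k-Q*k*np.sin(A),half*k+Q*k*np.cos(A)],order=1)
E
python3 plan.py "[218,220,222,224]"; python3 -c "
from gear import *
print(look('g9')[0])
save('cmp9',np.hstack([cv2.cvtColor(cv2.resize(cv2.imread('pics/%s.png'%n),(266,266)),cv2.COLOR_BGR2RGB) for n in ['g7','g8','g9']]))"
```

```text
t 6.9 pos [ 0.5504 -0.0577  0.2385] ang 214.72 r 0.0504 Ftan -4.89 Frad 7.52 Fz 4.92
218 [0.01 0.2  0.21]
220 [0.01 0.31 0.34]
222 [0.01 0.43 0.48]
224 [0.   0.55 0.6 ]
(np.float32(52.559612), np.float64(90.0), np.float64(25.0))
```

View pics/cmp9.png

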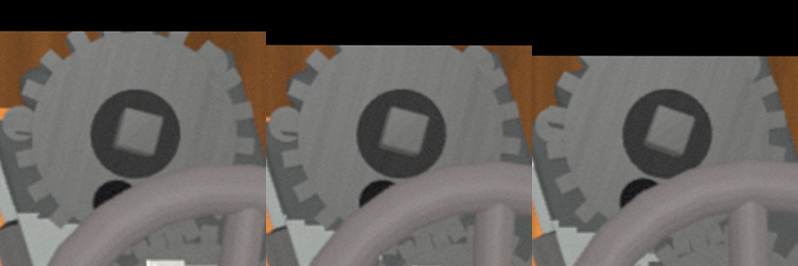

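```bash
cat > sq.py <<'E'
from gear import *
def square(rc,k=5,half=42):
    # minAreaRect of bright square end within the dark boss
    g=cv2.cvtColor(rc,cv2.COLOR_RGB2GRAY); c=half*k
    sub=cv2.resize(g[c-60:c+60,c-60:c+60],None,fx=3,fy=3,interpolation=cv2.INTER_CUBIC)
    yy,xx=np.mgrid[:360,:360]; disc=np.hypot(xx-180,yy-180)<130
    t,_=cv2.threshold(sub[disc].reshape(-1,1),0,255,cv2.THRESH_OTSU)
    b=((sub>t+15)).astype(np.uint8)
    n,l,s,ce=cv2.connectedComponentsWithStats(b)
    best=max(range(1,n),key=lambda i:-np.hypot(*(ce[i]-[185,175]))+0.001*min(s[i,4],20000))
    p=np.argwhere(l==best)[:,::-1].astype(np.float32)
    # fourth-order moment gives the angle of a square mod 90
    z=(p-p.mean(0))@np.array([1,-1j]); m=(z**4).sum(); a=np.degrees(np.angle(-m))/4
    (cx,cy),(w,h),ra=cv2.minAreaRect(p)
    return a%90,(-ra)%90,w/15,h/15,len(p),int(t)
if __name__=='__main__':
    import sys
    for n in sys.argv[1:]:
        print(n,np.round(square(cv2.cvtColor(cv2.imread(f'pics/{n}.png'),cv2.COLOR_BGR2RGB)),2))
E
python3 sq.py g6 g7 g8 g9
```

```text
g6 [7.5160e+01 7.5010e+01 1.2210e+01 1.2090e+01 3.1885e+04 8.8000e+01]
g7 [7.5290e+01 7.5320e+01 1.2160e+01 1.2110e+01 3.1575e+04 8.8000e+01]
g8 [7.5150e+01 7.4700e+01 1.2080e+01 1.1930e+01 3.1108e+04 8.9000e+01]
g9 [7.0880e+01 7.0910e+01 1.2030e+01 1.1930e+01 3.1027e+04 8.9000e+01]
```

```bash
python3 plan.py "range(222,279,8)" .2385
```

```text
t 6.95 pos [ 0.5504 -0.0577  0.2385] ang 214.73 r 0.0504 Ftan -4.88 Frad 6.79 Fz 6.27
222 [-0.    0.43  0.47]
230 [-0.01  0.93  0.96]
238 [-0.01  1.49  1.37]
246 [-0.01  2.11  1.69]
254 [-0.01  2.77  1.93]
262 [-0.02  3.45  2.08]
270 [-0.02  4.14  2.12]
278 [-0.03  4.84  2.07]
```

Emit:
drive_tool(series=[[0,0.43,0.47,0,-1],[0,0.93,0.96,0,-1],[0,1.49,1.37,0,-1],[0,2.11,1.69,0,-1],[0,2.77,1.93,0,-1],[0,3.45,2.08,0,-1],[0,4.14,2.12,0,-1],[0,4.84,2.07,0,-1]])

```text
time: 7.75
position: [0.5986, -0.08, 0.2385]
tool_rot: [-0.498, -0.5, 0.503, -0.499]
force: [-6.5, -5.0, 4.4]
gripper_width: 0.0213
```

```bash
python3 plan.py "range(286,343,8)" .2385;  python3 -c "
from sq import *
x=look('g10');print(square(x[1]))"
```

```text
t 7.75 pos [ 0.5986 -0.08    0.2385] ang 277.62 r 0.0514 Ftan -7.10 Frad 4.13 Fz 4.38
286 [-0.01  0.7  -0.29]
294 [-0.01  1.35 -0.53]
302 [-0.02  1.97 -0.86]
310 [-0.02  2.53 -1.27]
318 [-0.02  3.03 -1.76]
326 [-0.03  3.46 -2.31]
334 [-0.03  3.8  -2.92]
342 [-0.04  4.06 -3.56]
(np.float64(69.63395649335476), 0.0, 13.866664632161458, 23.933329264322918, 55557, 46)
```

View pics/g10_full.png

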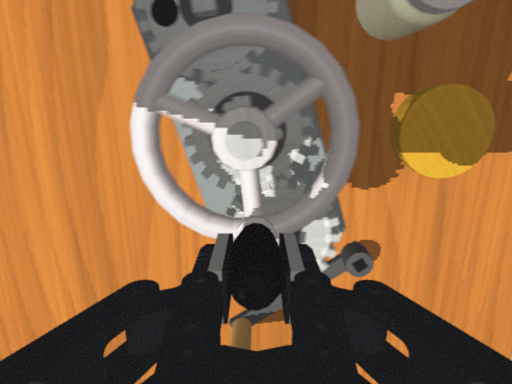

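```bash
sed -i 's/C=np.array(\[.5918,-.029\])/C=np.array([.5918,-.0298])/' plan.py; python3 plan.py "range(286,343,8)" .2385
```

```text
t 7.8 pos [ 0.5997 -0.0798  0.2385] ang 279.01 r 0.0506 Ftan -4.81 Frad 4.31 Fz 3.39
286 [-0.    0.59 -0.19]
294 [-0.01  1.24 -0.43]
302 [-0.01  1.86 -0.76]
310 [-0.02  2.42 -1.17]
318 [-0.02  2.92 -1.66]
326 [-0.02  3.35 -2.21]
334 [-0.03  3.7  -2.81]
342 [-0.03  3.95 -3.46]
```

Emit:
drive_tool(series=[[0,0.6,-0.2,0,-1],[0,1.24,-0.43,0,-1],[0,1.86,-0.76,0,-1],[0,2.42,-1.17,0,-1],[0,2.92,-1.66,0,-1],[0,3.35,-2.21,0,-1],[0,3.7,-2.81,0,-1],[0,3.95,-3.46,0,-1]])

```text
time: 8.6
position: [0.6396, -0.0465, 0.2384]
tool_rot: [-0.498, -0.499, 0.503, -0.499]
force: [-3.8, -5.6, 3.8]
gripper_width: 0.021
```

```bash
python3 plan.py "range(350,407,8)" .2385
```

```text
t 8.6 pos [ 0.6396 -0.0465  0.2384] ang 340.72 r 0.0507 Ftan -6.57 Frad -1.76 Fz 3.81
350 [-0.01  0.14 -0.81]
358 [-0.02  0.21 -1.5 ]
366 [-0.02  0.18 -2.2 ]
374 [-0.03  0.06 -2.88]
382 [-0.03 -0.16 -3.55]
390 [-0.03 -0.47 -4.17]
398 [-0.03 -0.86 -4.75]
406 [-0.03 -1.33 -5.27]
```

Emit:
drive_tool(series=[[0,0.15,-0.81,0,-1],[0,0.21,-1.5,0,-1],[0,0.18,-2.2,0,-1],[0,0.06,-2.88,0,-1],[0,-0.16,-3.55,0,-1],[0,-0.47,-4.17,0,-1],[0,-0.86,-4.75,0,-1],[0,-1.33,-5.27,0,-1]])

```text
time: 9.4
position: [0.628, 0.0046, 0.2384]
tool_rot: [-0.499, -0.497, 0.503, -0.501]
force: [1.7, -7.6, 1.5]
gripper_width: 0.0212
```

```bash
python3 plan.py "range(414,471,8)" .2385; python3 -c "
from sq import *
x=look('g11');print(square(x[1]))"
```

```text
t 9.4 pos [0.628  0.0046 0.2384] ang 43.57 r 0.0499 Ftan -6.63 Frad -4.01 Fz 1.54
414 [-0.01 -0.68 -0.6 ]
422 [-0.01 -1.27 -0.97]
430 [-0.02 -1.91 -1.25]
438 [-0.02 -2.58 -1.44]
446 [-0.02 -3.27 -1.53]
454 [-0.02 -3.97 -1.53]
462 [-0.02 -4.66 -1.43]
470 [-0.01 -5.33 -1.24]
(np.float64(22.3973839246344), 0.0, 17.133329264322917, 23.933329264322918, 54831, 89)
```

View pics/g11_full.png

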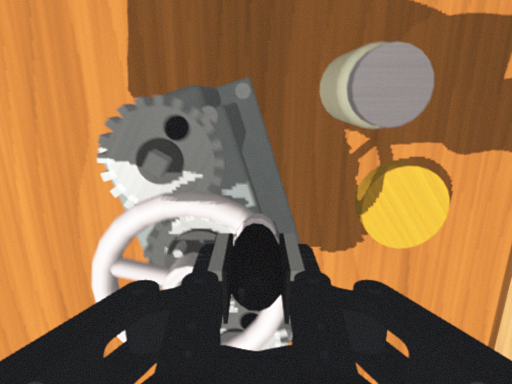

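Emit:
drive_tool(series=[[0,-0.68,-0.6,0,-1],[0,-1.27,-0.97,0,-1],[0,-1.91,-1.25,0,-1],[0,-2.58,-1.44,0,-1],[0,-3.27,-1.53,0,-1],[0,-3.97,-1.53,0,-1],[0,-4.66,-1.43,0,-1],[0,-5.33,-1.24,0,-1]])

```text
time: 10.25
position: [0.5764, 0.0172, 0.2385]
tool_rot: [0.5, 0.496, -0.502, 0.502]
force: [8.2, -4.9, -3.7]
gripper_width: 0.0211
```

```bash
python3 plan.py "range(478,535,8)" .2385
```

```text
t 10.25 pos [0.5764 0.0172 0.2385] ang 108.18 r 0.0495 Ftan -6.27 Frad -7.24 Fz -3.70
478 [-0.01 -0.8   0.29]
486 [-0.01 -1.39  0.66]
494 [-0.   -1.93  1.11]
502 [-0.   -2.39  1.63]
510 [ 0.   -2.78  2.21]
518 [ 0.   -3.08  2.84]
526 [ 0.01 -3.29  3.5 ]
534 [ 0.01 -3.41  4.19]
```

Emit:
drive_tool(series=[[0,-0.75,0.28,0,-1],[0,-1.37,0.66,0,-1],[0,-1.93,1.11,0,-1],[0,-2.39,1.63,0,-1],[0,-2.78,2.21,0,-1],[0,-3.08,2.84,0,-1],[0,-3.29,3.5,0,-1],[0,-3.41,4.19,0,-1]])

```text
time: 11.05
position: [0.5428, -0.0223, 0.2384]
tool_rot: [0.501, 0.496, -0.5, 0.502]
force: [0.5, 6.4, 0.5]
gripper_width: 0.0211
```

```bash
python3 plan.py "[540,546,552,558,562,564,566]" .2385; python3 -c "
from sq import *
x=look('g12');print(square(x[1]))"
```

```text
t 11.05 pos [ 0.5428 -0.0223  0.2384] ang 171.31 r 0.0496 Ftan -6.44 Frad 0.43 Fz 0.52
540 [-0.   -0.1   0.75]
546 [-0.   -0.07  1.27]
552 [0.   0.02 1.79]
558 [0.   0.15 2.29]
562 [0.01 0.27 2.62]
564 [0.01 0.34 2.78]
566 [0.01 0.42 2.94]
(np.float64(24.22747834189848), 24.39373779296875, 12.27012939453125, 12.206589762369791, 31847, 88)
```

View pics/g12.png

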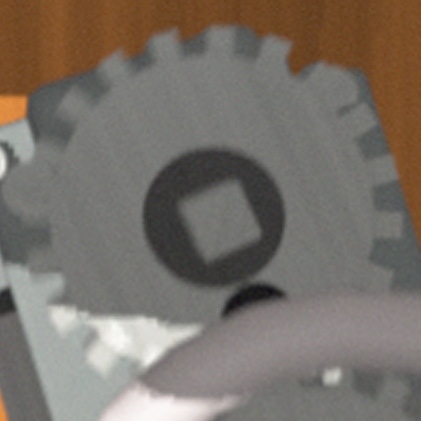

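Emit:
drive_tool(series=[[0,-0.1,0.75,0,-1],[0,-0.07,1.27,0,-1],[0,0.02,1.79,0,-1],[0,0.15,2.29,0,-1],[0,0.27,2.62,0,-1],[0,0.42,2.94,0,-1],[0,0.42,2.94,0,-1]])

```text
time: 11.8
position: [0.5468, -0.0517, 0.2384]
tool_rot: [0.502, 0.497, -0.5, 0.501]
force: [-2.1, 4.0, 3.7]
gripper_width: 0.0212
```

```bash
python3 -c "
from sq import *
x=look('g13');print(square(x[1]))
x=look('g13b');print(square(x[1]))"; python3 plan.py "[566,568,569,570,571,572,573,574]" .2385
```

```text
(np.float64(78.92998896381033), 79.3302173614502, 12.138137817382812, 12.069774373372395, 31556, 88)
(np.float64(78.65740219506233), 79.00749206542969, 12.180490112304687, 12.043484497070313, 31483, 88)
t 11.9 pos [ 0.5467 -0.0517  0.2384] ang 205.95 r 0.0501 Ftan -5.53 Frad -0.51 Fz 2.85
566 [-0.01  0.01 -0.  ]
568 [-0.01  0.09  0.15]
569 [-0.01  0.13  0.23]
570 [-0.01  0.18  0.31]
571 [-0.    0.22  0.38]
572 [-0.    0.27  0.46]
573 [-0.    0.31  0.53]
574 [-0.    0.36  0.6 ]
```

Emit:
drive_tool(series=[[0,0.07,0.12,0,-1],[0,0.15,0.27,0,-1],[0,0.15,0.27,0,-1],[0,0.15,0.27,0,-1]])

```text
time: 12.3
position: [0.5478, -0.0536, 0.2384]
tool_rot: [0.501, 0.497, -0.5, 0.501]
force: [-4.6, 3.7, 4.0]
gripper_width: 0.0208
```

```bash
python3 -c "
from sq import *
x=look('g14');print(square(x[1]))
x=look('g14b');print(square(x[1]))"; python3 plan.py "[569.5,570,570.5,571,572,573,574]" .2385
```

```text
(np.float64(76.4000198249277), 76.53479290008545, 12.060969034830729, 11.993394978841145, 31138, 89)
(np.float64(76.55009010924), 76.56897163391113, 12.106349690755208, 11.949564615885416, 31192, 89)
t 12.4 pos [ 0.5478 -0.0536  0.2384] ang 208.38 r 0.0500 Ftan -5.80 Frad 2.77 Fz 4.80
569.5 [-0.01  0.05  0.08]
570 [-0.01  0.07  0.12]
570.5 [-0.01  0.1   0.16]
571 [-0.01  0.12  0.2 ]
572 [-0.01  0.16  0.27]
573 [-0.01  0.21  0.34]
574 [-0.01  0.26  0.42]
```

Emit:
drive_tool(series=[[0,0.06,0.1,0,-1],[0,0.11,0.18,0,-1],[0,0.11,0.18,0,-1],[0,0.11,0.18,0,-1]])

```text
time: 12.8
position: [0.5483, -0.0546, 0.2384]
tool_rot: [0.501, 0.498, -0.5, 0.501]
force: [-5.3, 3.5, 5.2]
gripper_width: 0.0209
```

```bash
python3 -c "
from sq import *
x=look('g15');print(square(x[1]))
x=look('g15b');print(square(x[1]))"; python3 plan.py "[569.5,570,570.5,571,572,573,574]" .2385; python3 sq.py g6 g7 g8
```

```text
(np.float64(75.1566757068108), 74.93151092529297, 12.057816569010416, 12.023154703776042, 31117, 89)
(np.float64(75.2073661865797), 74.89042472839355, 12.080092366536459, 11.906959025065104, 31144, 89)
t 12.9 pos [ 0.5483 -0.0546  0.2384] ang 209.70 r 0.0500 Ftan -6.31 Frad 2.61 Fz 4.42
569.5 [-0.01 -0.01 -0.02]
570 [-0.01  0.02  0.02]
570.5 [-0.01  0.04  0.06]
571 [-0.01  0.06  0.1 ]
572 [-0.01  0.11  0.17]
573 [-0.01  0.15  0.24]
574 [-0.01  0.2   0.32]
g6 [7.5160e+01 7.5010e+01 1.2210e+01 1.2090e+01 3.1885e+04 8.8000e+01]
g7 [7.5290e+01 7.5320e+01 1.2160e+01 1.2110e+01 3.1575e+04 8.8000e+01]
g8 [7.5150e+01 7.4700e+01 1.2080e+01 1.1930e+01 3.1108e+04 8.9000e+01]
```

Emit:
drive_tool(series=[[0,0,0,0,-1],[0,0,0,0,1],[0,0,0,0,1],[0,0,0,0,1],[0,0,0,0,1],[0,0,0,0,1],[0,0,0,0,1]])

```text
time: 13.6
position: [0.5484, -0.0547, 0.2384]
tool_rot: [0.501, 0.498, -0.5, 0.501]
force: [0.0, -0.2, -0.4]
gripper_width: 0.0855
```

```bash
python3 -c "
from sq import *
x=look('g16');print(square(x[1]))
o=arm.observe();print(o['gripper_width'],o['position'],o['force'],o['time'])"
```

```text
(np.float64(74.70075394105689), 74.52136135101318, 12.003626505533854, 11.94926249186198, 31012, 82)
0.08554177382796141 [ 0.54838472 -0.05465561  0.23840747] [-0.45889299 -0.45276915  0.27079236] 13.65
```

View pics/g16_full.png

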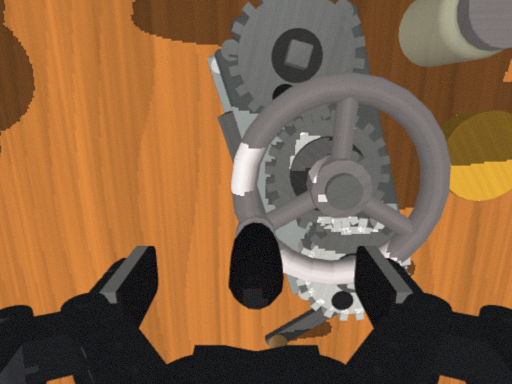

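Released with no contact force; the grip stands free between the open fingers. Retreat upward to the pose of the earlier picture for the final comparison.

Emit:
drive_tool(series=[[-4,0,0,0,1],[-8,0,0,0,1],[-11,0,0,0,1],[-14.3,2,0.8,0,1],[-14.3,3.65,1.55,0,1],[-14.3,3.65,1.55,0,1],[-14.3,3.65,1.55,0,1],[-14.3,3.65,1.55,0,1]])

```text
time: 14.45
position: [0.5834, -0.0697, 0.3803]
tool_rot: [0.501, 0.499, -0.5, 0.5]
force: [-0.2, 0.7, -0.2]
gripper_width: 0.0853
```

Run:
```python
from sq import *
np.set_printoptions(precision=4,suppress=True)
o=arm.observe(); print(o['time'],o['position'],o['force'])
x=look('g17'); print(square(x[1])); im,c=x[2],x[3]
SR=np.array([.6128,-.0968,.183])
# reference: wrist1 full pic, pose then
I=R.from_quat(o['tool_rot']); off=I.inv().apply(c['eye']-o['position']); rel=I.inv()*R.from_quat(c['rotation'])
J=R.from_quat([.501,.499,-.5,.5]); c1=dict(c); c1['eye']=np.array([.585,-.0701,.3814])+J.apply(off); c1['rotation']=(J*rel).as_quat()
im1=cv2.cvtColor(cv2.imread('pics/wrist1.png'),cv2.COLOR_BGR2RGB)
for n,i,cc in [('before',im1,c1),('after',im,c)]:
    rl=rect(i,cc); rr=rect(i,cc,SR); print(n,'L',np.round(square(rl),2),'R sq',np.round(square(rr),2),'R hole',hole(rr))
    save('R'+n,rr)
    for t,z in [('handle_mid',.248),('left_gear_hole',.183)]:
        pass
for t,z in [('handle_mid',.248),('left_gear_hole',.183)]:
    for q in arm.tip_of(t,'wrist')[:2]: print(t,q,at_z(c,q['uv'],z))
def L(n): return cv2.cvtColor(cv2.imread('pics/'+n+'.png'),cv2.COLOR_BGR2RGB)
save('cmp17',np.hstack([im1[:300,100:420],im[:300,100:420]]))
save('cmpR',np.hstack([cv2.resize(L('Rbefore'),(380,380)),cv2.resize(L('Rafter'),(380,380))]))
s,_=arm.snapshot('scene'); save('scene17',s)
```

```text
14.45 [ 0.5834 -0.0697  0.3803] [-0.2072  0.7318 -0.2051]
(np.float64(74.74366925596262), 74.4454288482666, 11.45986328125, 11.432054646809895, 27643, 75)
before L [   75.24    75.47    11.3     11.42 27126.      75.  ] R sq [   75.58    75.17    12.06    11.41 29730.     131.  ] R hole (np.float32(40.954975), np.float64(258.0), np.float64(20.0))
after L [   74.74    74.45    11.46    11.43 27643.      75.  ] R sq [   75.79    75.96    12.16    11.93 30217.     131.  ] R hole (np.float32(40.51308), np.float64(258.0), np.float64(21.5))
handle_mid {'uv': [215.1, 160.9], 'score': 0.56} [ 0.5505 -0.0513  0.248 ]
```

View pics/cmp17.png

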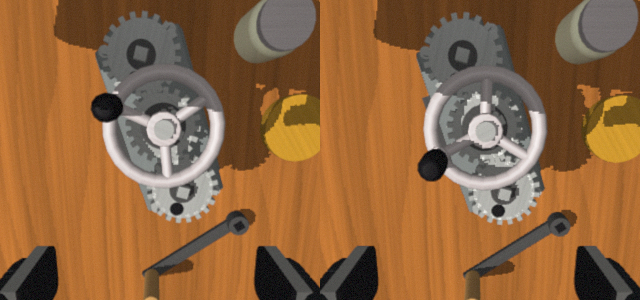

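View pics/cmpR.png

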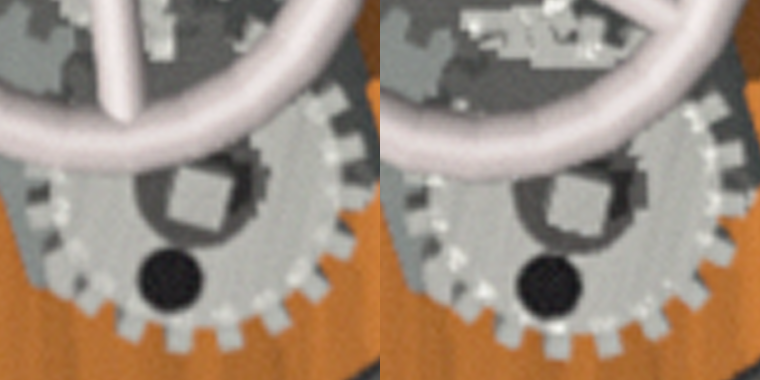

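View pics/scene17.png

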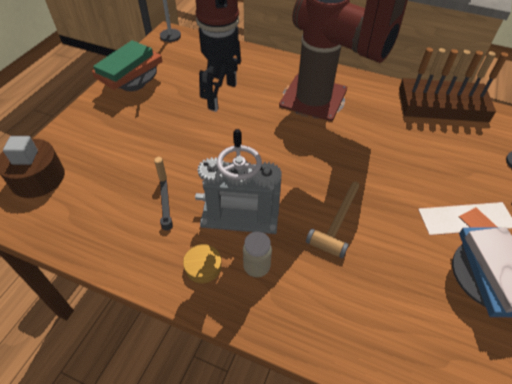

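```bash
python3 -c "
from workcell import arm
o=arm.observe(); print(o['time'],o['force'],abs(o['joint_velocities']).max()); print(arm.hand_in())"
```

```text
14.65 [ 0.52921818 -0.22660168 -0.2826394 ] 0.007820333914567549
the job is handed in; nothing more can be done
None
```

The mill's screws are opened by one full turn, and the job was handed in at 14.7 s with the arm clear of the mill. I gripped the wheel's handle and turned it anticlockwise through about 54° of free play. I then turned one full turn from where the gears began to move, let go and moved the arm away.

- **Where counting started:** the left gear had not moved with the handle at 210.1°. By the next check it had turned 4.3°, with the drag on the handle up to about 5 N, so the gears picked up at about 210.4°.
- **Left gear:** its squared screw end stood at 75.2° before the turn and again while I still held the handle at the end. It read 74.7° after release, a difference of about 0.5°.
- **Right gear:** its screw end read 75.6° before and 75.8° after. Its hole was back at the same bearing, 258°.
- **Surroundings:** the crank, jar, tin and mallet look unmoved in the last pictures. The force on the tool was near zero at hand-in.

Two checks were incomplete. The left gear's hole was partly hidden by the wheel rim, so its automatic angle drifted during the play and I used the squared screw end instead. I did not measure the rise of the roll itself.

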